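First-in-first-out restocking of a bulb carton lane

TASK

Restock the copper-banded bulb cartons first-in-first-out: first slide the old carton (orange dot) along its lane, without lifting it out, right up against the front stop; then load both new cartons (green dots) from the bench into the same lane behind it, in a straight row, each close up to the one before. Keep the cartons upright, set them down rather than drop them, and leave the blue-banded carton, the wire spool and the copper canopy where they are.

Things in the scene. Friction and masses are not known exactly. Their poses are not given: they have to be found in the camera images.
- shelf: fixed two-lane stock shelf, plywood deck 290 (x) x 215 (y) mm, open above; origin at the centre of its underside, on the bench; its x runs along the lanes from front (-x, towards the robot) to the open rear, lane end at x = +135 mm. Cartons stand on the deck top, 30 mm above the origin. Each lane lies between two copper guide rods, 54 mm apart inside, tops 28 mm above the deck
- stop_left (a point): foot of the dark steel front stop of the left lane, where the stop's face meets the deck, on the lane's centre line: shelf x = -130, y = +55, z = 30 mm. The stop is 28 mm high; a carton against it has its centre 30 mm behind it, at shelf x = -100 mm
- stop_right (a point): the same point of the right lane: shelf x = -130, y = -55, z = 30 mm
- old: upright bulb carton, 60 (its x) x 44 (its y) x 105 mm high (its z), about 120 g, stiff; origin at the centre of its underside; its lowest third is printed copper; faded greyish card with an orange dot on top. It starts standing in one of the two lanes, its x along the lane, somewhere back from the stop
- new_a: upright bulb carton, 60 (its x) x 44 (its y) x 105 mm high (its z), about 120 g, stiff; origin at the centre of its underside; its lowest third is printed copper; fresh brown card with a green dot on top. It starts on the bench to the left or right of the shelf, turned by up to about 45 degrees. The two new cartons are alike and may be loaded in either order
- new_b: upright bulb carton, 60 (its x) x 44 (its y) x 105 mm high (its z), about 120 g, stiff; origin at the centre of its underside; its lowest third is printed copper; the other new carton, as new_a
- blue: upright bulb carton, 60 (its x) x 44 (its y) x 105 mm high (its z), about 120 g, stiff; origin at the centre of its underside; its lowest third is printed blue; no dot on top. It stands in the other lane and is to be left alone
- spool: black spool wound with steel wire, standing on its flange on the bench, 68 mm diameter, 50 mm high, origin at the centre of its underside; to be left alone
- canopy: copper lamp ceiling canopy, a flat round cap 72 mm diameter, 50 mm high with its stem, origin at the centre of its underside; to be left alone
There are look-alikes about, which are no part of the job. What is shaped like the new_b but turquoise or yellow is not meant.

How it is judged:
On the way:
1. the old carton is against the front stop of its lane while both new cartons are still on the bench (x of old in the frame of shelf below -0.093 m and z of old in the frame of shelf below 0.036 m and angle between the x axis of old and the x axis of shelf, either way round below 0.15 rad and height (world z) of each of new_a, new_b below 0.012 m), for 0.2 s.
At the end, for the whole second after the job is handed in: The old carton stands in its lane within 7 mm of the front stop; both new cartons stand upright on the deck in the same lane behind it, one behind the other, each within 18 mm of the one in front and square to the lane within about 10 degrees (old one 8.5); all are released and at rest (x of old in the frame of shelf below -0.093 m and z of each of old, new_a, new_b in the frame of shelf below 0.036 m and angle between the x axis of old and the x axis of shelf, either way round below 0.15 rad and angle between each of old, new_a, new_b's own z axis and vertical below 0.1 rad and z of each of new_a, new_b in the frame of shelf above 0.026 m and angle between the x axis of each of new_a, new_b and the x axis of shelf, either way round below 0.18 rad and (((horizontal distance between old and new_a below 0.078 m and x of new_a in the frame of shelf above -0.06 m) and horizontal distance between new_a and new_b below 0.078 m and x of new_b in the frame of shelf above 0 m) or ((horizontal distance between old and new_b below 0.078 m and x of new_b in the frame of shelf above -0.06 m) and horizontal distance between new_b and new_a below 0.078 m and x of new_a in the frame of shelf above 0 m)) and linear speed of each of old, new_a, new_b below 0.02 m/s and contact force between the fingers and old below 0.05 N and contact force between the fingers and new_a below 0.05 N and contact force between the fingers and new_b below 0.05 N); the robot touches nothing.
It fails at once if the old carton is lifted more than 20 mm off the deck (z of old in the frame of shelf above 0.05 m).
It fails at once if a copper-banded carton is tipped over (angle between any of old, new_a, new_b's own z axis and vertical above 0.5 rad).
It fails at once if a new carton is dropped from more than 20 mm above the deck, or 50 mm above the bench ((contact force between anything else and new_a below 0.01 N and height (world z) of new_a above 0.05 m) or (contact force between anything else and new_b below 0.01 N and height (world z) of new_b above 0.05 m)).
It fails at once if the blue-banded carton, the wire spool or the copper canopy is moved more than 15 mm (distance of any of blue, spool, canopy from where it was at the start of the episode above 0.015 m).
It also fails if it takes over 69 s, if anything falls off the work surface, if the arm or the gripper's body presses on something with over 40 N, if the wrist force passes 120 N, or if a joint passes its speed limit or range.

ROBOT

A 7-joint arm with a two-finger parallel gripper is mounted at the origin on the work surface. World frame = base frame: x ahead of the robot, y to its left, z up, the work surface at z = 0. Lengths are in m, angles in rad, forces in N, time in s.
With the tool pointing down it reaches from about 0.4 to 0.875 m from the base axis. Payload 6.5 kg.
Tool frame: the origin (TCP) lies at the very end of the fingers, on their centre line; the grasp point (between the pads) lies 19 mm behind it; z points along the fingers, y is the line along which they close (so a half turn about z gives the same grasp; the last joint's range is limited). The gripper opens to 88 mm and grips with 3 to 60 N. Pads are 18 mm wide; open, the fingers measure 123 mm over their backs; the gripper's body (75 mm by 187 mm) begins 45 mm behind the grasp point.
Start: joints at [-1.223, 0.536, -0.004, 1.538, 0.003, 1.067, -0.071], TCP at [0.261, 0.595, 0.239] pointing down, gripper open.
Joint ranges: [-2.7, 2.7], [-0.37, 2.16], [-1.27, 1.26], [0.24, 2.4], [-1.31, 4.45], [0.19, 1.91], [-2.76, 2.76]. Speed limits (rad/s): [2.39, 2.39, 3.14, 3.14, 3.14, 3.14, 3.14].

INTERFACE

Orientations are given as [roll, pitch, yaw] about the fixed x, y, z axes, in that order (R = Rz(yaw) Ry(pitch) Rx(roll)).
In Python, from cell import arm gives the robot as it stands. Calls block until the motion is done:
- arm.move_to(position, orientation): joint-space move of the TCP to a pose.
- arm.movel(position, orientation=None, rate=0.15): straight line of the TCP; orientation=None keeps the orientation; rate is the mean speed in m/s.
- arm.goto_joints(angles): joint-space move.
- arm.set_gripper(opening): finger opening in m; the grip force is fixed at half the most; returns when the fingers have stopped.
- arm.dwell(seconds).
- arm.solve_ik(position, orientation): joint angles nearest the present ones, or None.
- arm.read_state(): the state.
- arm.read_camera(name): name is "scene" or "top" or "wrist"; returns a dict with "img" (480x640x3 uint8, red, green, blue), "range_z" (480x640 float32, m along the optical axis (not along the pixel's ray), 0 where there is no reading), "vertical_fov" (degrees; the focal length in pixels is half the picture's height over the tangent of half this angle, whatever the lens; pixels are square), "cx", "cy" (the principal point, pixels), "D" ([k1, k2, p1, p2, k3] as OpenCV has them; the pictures are not rectified), "position" and "rotation" of the camera in the world; the wrist camera has in their place "T_tool_cam" (4x4, takes a point from camera to tool coordinates, whose origin is the TCP and whose axes are the flange's). Camera axes: x right, y down, z forward; pixel columns grow to the right and rows downward; lengths in m; the calibration is good to about 2 mm. A picture is of the moment at which its call begins: read the wrist's pose just before it.
A pose or a line that the arm cannot do raises arm.Unreachable and nothing moves.
- arm.finish_job(): hands the job in; it is judged then, once.
The state is a dict: "time_s": time; "joint_pos": joint angles; "qvel": joint speeds; "joint_torque": joint torques, N m; "tool_pos": TCP position; "ee_rot": TCP orientation; "force": force on the tool from outside, world axes, zero at the start; "torque": the same for the moment, N m; "gripper_width": finger opening in m; "finger_force": force on a finger pad.
Only numpy, scipy, OpenCV 4.12 (cv2) and the standard library are available. Lean on these libraries where they do the work, as an engineer would, in place of code of your own. Each camera call takes 0.05 s, during which the arm holds its last target. There are 200 camera calls.

## Working session

There is one attempt and no reset: what is moved stays moved. The work goes in short steps, each a Python script; the robot and the scene stay as the last script left them, time stands still between calls to the robot, and variables do not carry over. Pictures are saved under pics/ and viewed, at most 10 in all, crops included, and the job is handed in when it is done.

```bash
mkdir -p pics; ls; cat > h.py <<'E'
import numpy as np, cv2
from cell import arm
def save(n,f):
    c=arm.read_camera(n); cv2.imwrite(f,c["img"][:,:,::-1]); 
    np.savez(f[:-4]+".npz",**{k:v for k,v in c.items()}); return c
def K(c):
    f=240/np.tan(np.radians(float(c["vertical_fov"]))/2)
    return np.array([[f,0,c["cx"]],[0,f,c["cy"]],[0,0,1]],float)
def cloud(c):
    "world point per pixel from range_z"
    v,u=np.mgrid[:480,:640]; p=np.stack([u,v],-1).reshape(-1,1,2).astype(float)
    n=cv2.undistortPoints(p,K(c),np.array(c["D"],float)).reshape(480,640,2)
    z=np.array(c["range_z"])[...,None]; P=np.concatenate([n*z,z],-1)
    W=P@np.array(c["rotation"]).T+np.array(c["position"]); W[z[...,0]==0]=np.nan
    return W
E
python3 - <<'E'
from h import *
for n in("top","scene"):
    c=save(n,f"pics/{n}0.png"); print(n,c["position"],np.array(c["rotation"]).round(3).tolist(),c["vertical_fov"],c["D"],np.shape(c["rotation"]))
print(arm.read_state())
E
```

```text
pics
top [0.33136004 0.05638291 1.15248039] [-2.923, 0.005, -1.528] 52.93974464303094 [-0.09118913  0.          0.          0.          0.        ] (3,)
scene [0.94938474 0.73412532 1.00747974] [-2.472, 0.015, 2.612] 42.36006571669875 [-0.21745178  0.          0.          0.          0.        ] (3,)
{'time_s': 0.1, 'joint_pos': array([-1.22320886,  0.53709091, -0.00444189,  1.53869369,  0.00260268,
        1.06729601, -0.0711844 ]), 'qvel': array([ 7.19735880e-05, -9.43224867e-04,  1.23220423e-03, -2.13454200e-03,
       -1.58458040e-03, -1.27087761e-03,  4.79192472e-05]), 'joint_torque': array([ 2.63514572e-03, -5.72070622e+01,  9.93917473e-01, -2.52228606e+01,
       -5.61155984e-02,  1.35176332e-02,  3.31276749e-05]), 'tool_pos': array([0.26115379, 0.59466903, 0.23795777]), 'ee_rot': array([-3.14011459e+00,  1.10587170e-04,  2.72789649e+00]), 'force': array([ 0.13652226, -0.79611419,  0.44991278]), 'torque': array([0.01872416, 0.02832741, 0.04761284]), 'finger_force': 0.0, 'gripper_width': 0.0881370928832215}
```

View pics/top0.png

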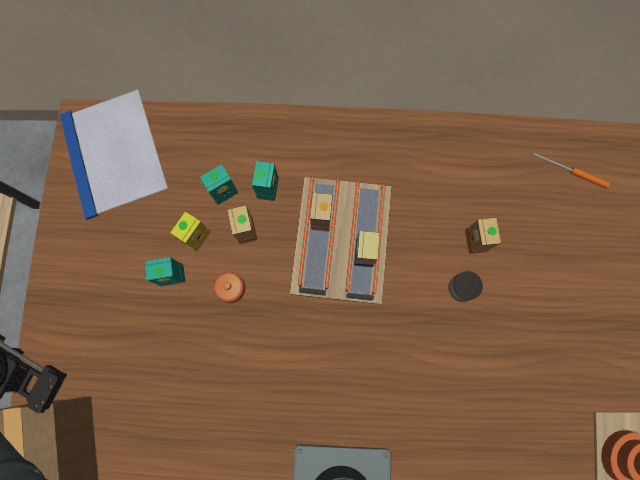

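View pics/scene0.png

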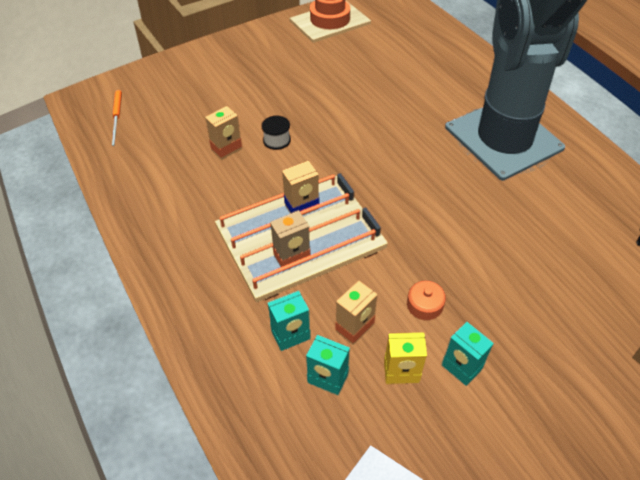

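The top view shows the shelf at (340,240), with the old carton (orange dot) in the left lane at (320,208) and blue in the right lane at (368,247). The new cartons are at (241,222) and (486,232), the canopy at (229,287) and the spool at (466,286). The turquoise and yellow cartons are look-alikes.

```bash
cat >> h.py <<'E'
from scipy.spatial.transform import Rotation as Rot
def cam_pose(c,st=None):
    "fill rotation matrix and position; wrist cam through tool state"
    c=dict(c)
    if "T_tool_cam" in c:
        T=np.eye(4); T[:3,:3]=Rot.from_euler("xyz",st["ee_rot"]).as_matrix(); T[:3,3]=st["tool_pos"]
        T=T@np.array(c["T_tool_cam"]); c["rotation"]=T[:3,:3]; c["position"]=T[:3,3]
    elif np.shape(c["rotation"])==(3,): c["rotation"]=Rot.from_euler("xyz",c["rotation"]).as_matrix()
    return c
def rect(W,m):
    p=W[m][:,:2].astype(np.float32); 
    (c,s,a)=cv2.minAreaRect(p*1000); 
    if s[0]<s[1]: s=s[::-1]; a+=90
    return np.round(c,1),np.round(s,1),round((a+90)%180-90,1),int(m.sum()),np.round(np.nanmedian(W[m],0),4)
E
python3 - <<'E'
from h import *
c=cam_pose(np.load("pics/top0.npz")); W=cloud(c); img=c["img"]; z=W[...,2]
hsv=cv2.cvtColor(img,cv2.COLOR_RGB2HSV)
print("bench z",np.nanmedian(z[330:380,250:400]),np.nanstd(z[330:380,250:400]))
def comp(m,seed):
    m=cv2.morphologyEx(m.astype(np.uint8),cv2.MORPH_OPEN,np.ones((3,3)))
    n,l=cv2.connectedComponents(m); 
    y,x=seed; ids=[i for i in np.unique(l[y-6:y+7,x-6:x+7]) if i]; 
    return l==max(ids,key=lambda i:(l==i).sum())
for n,s,h in [("old",(208,320),.135),("blue",(243,368),.135),("a",(219,240),.105),("b",(228,487),.105),("teal",(172,264),.105)]:
    m=comp(abs(z-h)<.012,s); print(n,rect(W,m))
for n,s,h in [("spool",(286,466),.05),("canopy",(287,229),.02)]:
    m=comp((z>.012)&(z<.08),s); print(n,rect(W,m))
reg=np.zeros(z.shape,bool); reg[165:312,280:402]=1
m=reg&(abs(z-.03)<.008); m=cv2.morphologyEx(m.astype(np.uint8),cv2.MORPH_OPEN,np.ones((3,3)))>0
print("deck",rect(W,m))
# stops: dark, at the front
d=reg&(img.max(2)<75)&(np.arange(480)[:,None]>280)
n,l,st,ce=cv2.connectedComponentsWithStats(d.astype(np.uint8))
for i in range(1,n):
    if st[i,4]>20: print("dark",ce[i],rect(W,l==i))
# rods: orange
r=reg&(hsv[...,0]<12)&(hsv[...,1]>150)&(z>.045)
n,l,st,ce=cv2.connectedComponentsWithStats(r.astype(np.uint8))
for i in range(1,n):
    if st[i,4]>20: print("rod",ce[i],rect(W,l==i))
E
```

```text
bench z -4.1693204388959515e-05 0.0021608235169829947
old (array([631.8,  71.1]), array([60.8, 43.9]), -3.2, 539, array([0.6302, 0.0713, 0.1349]))
blue (array([549.5, -34.3]), array([60.3, 44.1]), -3.0, 577, array([ 0.5483, -0.0339,  0.1347]))
a (array([602. , 255.6]), array([62.2, 44.5]), 16.4, 522, array([0.6006, 0.2543, 0.1048]))
b (array([ 599.1, -310. ]), array([61. , 47.3]), 8.6, 566, array([ 0.598 , -0.3081,  0.1046]))
teal (array([712.1, 209. ]), array([60.4, 44.5]), -5.3, 500, array([0.7098, 0.2082, 0.1045]))
spool (array([ 482.3, -275.8]), array([65. , 64.4]), -41.2, 695, array([ 0.4807, -0.2733,  0.0497]))
canopy (array([457.5, 280.7]), array([71.5, 69.3]), 24.6, 756, array([0.4563, 0.2789, 0.0357]))
deck (array([585.4,  19.9]), array([291.1, 216. ]), -3.8, 7251, array([0.5714, 0.0193, 0.03  ]))
dark [311.625      290.95535714] (array([453.8,  85. ]), array([57.8,  9.2]), 86.5, 112, array([0.4532, 0.0841, 0.0571]))
dark [359.42727273 296.06363636] (array([446.5, -24.5]), array([57.6,  9.3]), 86.2, 110, array([ 0.446 , -0.0252,  0.0572]))
rod [305.68981481 229.73611111] (ar
[... 482 characters left out ...]
099] (array([570.7,  -2.8]), array([224.8,   6.4]), -3.8, 181, array([ 0.5621, -0.0024,  0.0573]))
rod [333.96969697 213.90909091] (array([636.9,  40.6]), array([52.7,  4.8]), 1.6, 33, array([0.637 , 0.0409, 0.0567]))
rod [332.02941176 232.44117647] (array([592.6,  43.7]), array([56.3,  4.7]), 2.0, 34, array([0.5919, 0.0433, 0.0571]))
rod [319.5        227.93333333] (array([601.5,  73.3]), array([39.9,  2.4]), 87.7, 30, array([0.6019, 0.0733, 0.0549]))
rod [328.29787234 264.80851064] (array([518.5,  48.9]), array([114.2,   6.6]), -3.7, 94, array([0.5146, 0.049 , 0.0572]))
rod [374.96825397 277.23809524] (array([491.3, -58.6]), array([73.7,  9.5]), 0.9, 63, array([ 0.4892, -0.0586,  0.0569]))
```

The geometry is consistent: the box tops are at 0.135 and 0.105 m with sizes 60x44 mm. The deck measures 291x216 mm, and the old carton sits at shelf (+43,+54) mm. Next I slide the old carton.

```bash
cat >> h.py <<'E'
PI=np.pi; SY=np.radians(-3.8)
def shelf(x,y=.055):
    return [.5854+x*np.cos(SY)-y*np.sin(SY), .0199+x*np.sin(SY)+y*np.cos(SY)]
def inshelf(p):
    d=np.array(p[:2])-[.5854,.0199]; return np.round([d[0]*np.cos(SY)+d[1]*np.sin(SY),-d[0]*np.sin(SY)+d[1]*np.cos(SY)],4)
def log(t):
    s=arm.read_state(); print(t,round(s["time_s"],2),s["tool_pos"].round(4),inshelf(s["tool_pos"]),"F",s["force"].round(1),"w",round(s["gripper_width"],4),"ff",round(s["finger_force"],1)); return s
E
python3 - <<'E'
from h import *
o=[PI,0,SY]
x0,y0=.6318,.0711
arm.move_to([x0,y0,.20],o); log("above")
arm.set_gripper(.066)
arm.movel([x0,y0,.085],rate=.12)
arm.set_gripper(.03); log("grip")
arm.movel(shelf(-.090)+[.085],rate=.08); s=log("near")
f0=s["force"]
for x in np.arange(-.093,-.1045,-.0015):
    arm.movel(shelf(x)+[.085],rate=.03); s=log("step")
    if np.linalg.norm((s["force"]-f0)[:2])>5: break
arm.set_gripper(.066); log("open")
arm.movel(s["tool_pos"].tolist()[:2]+[.2],rate=.2)
o=[PI,0,np.radians(16.4)]
arm.move_to([.602,.2545,.2],o)
s=arm.read_state(); save("wrist","pics/w1.png"); save("top","pics/top1.png")
np.savez("pics/w1s.npz",ee_rot=s["ee_rot"],tool_pos=s["tool_pos"]); log("overA")
E
```

```text
above 2.39 [0.6317 0.0725 0.1998] [0.0427 0.0556] F [-0.4  0.6 -0.2] w 0.0886 ff 0.0
grip 4.47 [0.6321 0.0713 0.0854] [0.0431 0.0543] F [0.3 0.1 2.7] w 0.0436 ff 30.0
near 6.28 [0.4997 0.0808 0.0853] [-0.0895  0.0551] F [1.5 0.5 7.6] w 0.0437 ff 30.0
step 6.53 [0.4967 0.081  0.0853] [-0.0925  0.0551] F [1.8 0.4 6.5] w 0.0436 ff 30.0
step 6.78 [0.4953 0.0811 0.0852] [-0.094   0.0551] F [2.8 0.  6.7] w 0.0437 ff 30.0
step 7.03 [0.4938 0.0812 0.0853] [-0.0955  0.0551] F [ 2.9 -0.9  6.7] w 0.0438 ff 30.0
step 7.28 [0.4923 0.0814 0.0853] [-0.097   0.0552] F [3.3 0.6 6.9] w 0.044 ff 30.0
step 7.53 [0.4907 0.0815 0.0852] [-0.0985  0.0552] F [3.3 0.4 5.8] w 0.0438 ff 30.0
step 7.78 [0.4894 0.0815 0.0853] [-0.0998  0.0551] F [3.1 0.4 6.3] w 0.0436 ff 30.0
step 8.03 [0.4892 0.0815 0.0854] [-0.1001  0.0551] F [ 7.1 -0.6  0.9] w 0.0439 ff 29.9
open 8.53 [0.4868 0.0815 0.0848] [-0.1025  0.055 ] F [-0.   0.2 -0.4] w 0.0661 ff 0.0
overA 10.2 [0.6017 0.2518 0.2   ] [0.0009 0.2325] F [-0.  -0.2 -0.2] w 0.0661 ff 0.0
```

View pics/w1.png

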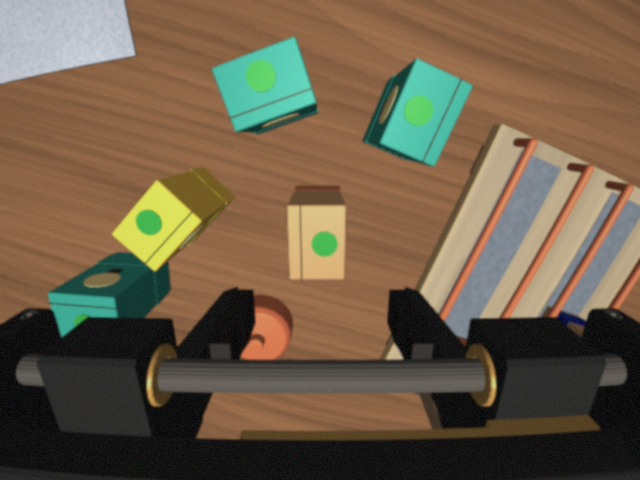

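View pics/top1.png

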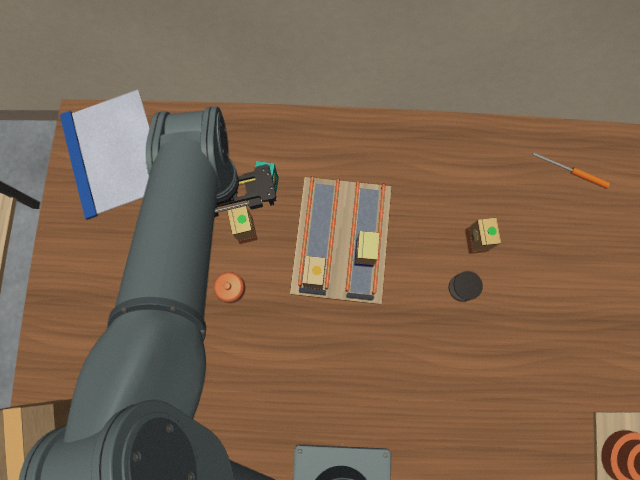

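The old carton is against its stop at (315,270). In the wrist view, carton A is square and centred at (316,243), with clear finger space. I'll load A and then go over B.

```bash
python3 - <<'E'
from h import *
a=[.602,.2550]
arm.movel(a+[.06],rate=.12)
arm.set_gripper(.03); s=log("gripA")
assert .04<s["gripper_width"]<.05
arm.movel(a+[.22],rate=.15)
t=shelf(-.035)
arm.move_to(t+[.22],[PI,0,SY]); log("overlane")
arm.movel(t+[.11],rate=.12); log("mid")
arm.movel(t+[.0925],rate=.05); s=log("low"); f0=s["force"]
for z in np.arange(.0915,.0884,-.001):
    arm.movel(t+[z],rate=.02); s=log("step")
    if s["force"][2]-f0[2]>3: break
arm.set_gripper(.066); log("open")
arm.movel(t+[.22],rate=.2)
b=[.5985,-.309]
arm.move_to(b+[.2],[PI,0,np.radians(8.6)])
s=arm.read_state(); save("wrist","pics/w2.png"); save("top","pics/top2.png"); log("overB")
np.savez("pics/w2s.npz",ee_rot=s["ee_rot"],tool_pos=s["tool_pos"])
E
```

```text
gripA 11.97 [0.6021 0.2552 0.0603] [0.0011 0.2359] F [ 0.1 -0.8  1.7] w 0.0437 ff 30.0
overlane 13.96 [0.5545 0.0786 0.2198] [-0.0347  0.0565] F [-0.5  0.5 -0.8] w 0.0439 ff 30.0
mid 15.03 [0.5548 0.0771 0.1107] [-0.0344  0.0551] F [-0.4 -0.5 -2. ] w 0.0436 ff 30.0
low 15.53 [0.554  0.077  0.0922] [-0.0351  0.0549] F [ 0.4  0.  -1.2] w 0.0438 ff 30.0
step 15.78 [0.5542 0.0771 0.0916] [-0.0349  0.055 ] F [-0.3  0.7 -0.9] w 0.0433 ff 30.0
step 16.02 [0.5541 0.0771 0.0905] [-0.035  0.055] F [ 0.6  0.3 -2.1] w 0.0436 ff 30.0
step 16.27 [0.5543 0.0771 0.0902] [-0.0348  0.0551] F [-2.8 -0.   6.7] w 0.0436 ff 30.0
open 16.78 [0.5541 0.0771 0.0894] [-0.035  0.055] F [-0.9 -0.5  0.5] w 0.0659 ff 0.0
overB 19.13 [ 0.5994 -0.3069  0.1999] [ 0.0357 -0.3252] F [-0.2  1.1  0.6] w 0.066 ff 0.0
```

View pics/w2.png

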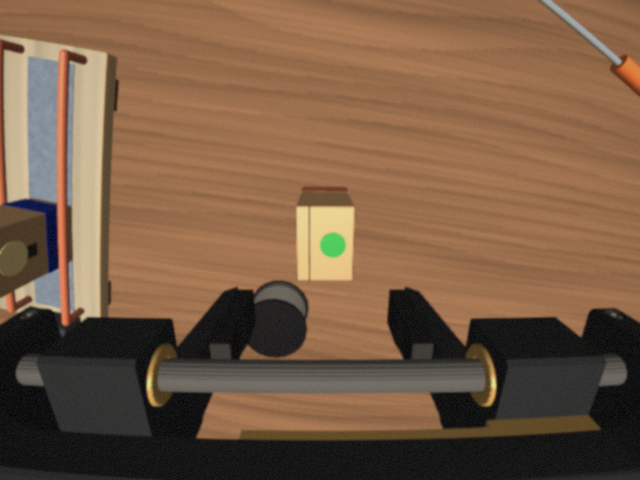

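View pics/top2.png

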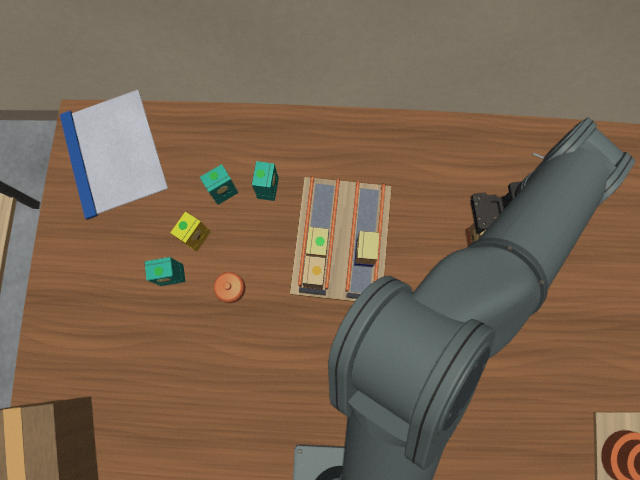

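A is standing behind the old carton in the lane. B is square in the wrist view at (325,243), about 3 to 4 mm to the right, and the spool is clear. I'll load B.

```bash
python3 - <<'E'
from h import *
b=[.5990,-.3102]
arm.movel(b+[.06],rate=.12)
arm.set_gripper(.03); s=log("gripB")
assert .04<s["gripper_width"]<.05
arm.movel(b+[.24],rate=.15)
t=shelf(.031)
arm.move_to(t+[.24],[PI,0,SY]); log("overlane")
arm.movel(t+[.11],rate=.12); log("mid")
arm.movel(t+[.0925],rate=.05); s=log("low"); f0=s["force"]
for z in np.arange(.0915,.0884,-.001):
    arm.movel(t+[z],rate=.02); s=log("step")
    if s["force"][2]-f0[2]>3: break
arm.set_gripper(.066); log("open")
arm.movel(t+[.25],rate=.2)
arm.move_to([.26,.595,.25],[PI,0,2.728-PI if arm.solve_ik([.26,.595,.25],[PI,0,2.728-PI]) is not None else 2.728]); log("away")
c=cam_pose(save("top","pics/top3.png")); W=cloud(c); z=W[...,2]
m=(abs(z-.135)<.012); m[:165]=0; m[312:]=0; m[:,:280]=0; m[:,402:]=0
m=cv2.morphologyEx(m.astype(np.uint8),cv2.MORPH_OPEN,np.ones((3,3)))
n,l,st,ce=cv2.connectedComponentsWithStats(m)
for i in range(1,n):
    if st[i,4]>100: r=rect(W,l==i); print(r,inshelf(r[0]/1000))
h=cv2.cvtColor(c["img"],cv2.COLOR_RGB2HSV); d=(h[...,1]>150)&(m>0)
n,l,st,ce=cv2.connectedComponentsWithStats(d.astype(np.uint8))
for i in range(1,n):
    if st[i,4]>15: r=rect(W,l==i); print("dot",r[0],inshelf(r[0]/1000))
for nme,(x0,x1,y0,y1) in {"spool":(440,490,265,310),"canopy":(205,255,265,310)}.items():
    q=np.zeros(z.shape,bool); q[y0:y1,x0:x1]=1; print(nme,rect(W,q&(z>.012)&(z<.08)))
E
```

```text
gripB 20.91 [ 0.5992 -0.3102  0.0603] [ 0.0356 -0.3284] F [-0.6  0.7  2.6] w 0.0436 ff 30.0
overlane 23.68 [0.6202 0.0708 0.2402] [0.0313 0.0531] F [-0.6 -0.1 -1.5] w 0.0439 ff 30.0
mid 24.92 [0.6206 0.0727 0.1108] [0.0317 0.055 ] F [ 0.1 -0.3 -0.2] w 0.0441 ff 30.0
low 25.42 [0.6198 0.0726 0.0922] [0.0308 0.0549] F [ 0.2 -0.8 -1.6] w 0.0437 ff 30.0
step 25.67 [0.6201 0.0727 0.0916] [0.0311 0.055 ] F [-0.8  0.6 -2. ] w 0.0438 ff 30.0
step 25.92 [0.62   0.0727 0.0905] [0.031 0.055] F [-1.3 -0.1 -0.8] w 0.0439 ff 30.0
step 26.17 [0.6201 0.0728 0.0902] [0.0311 0.055 ] F [-1.3 -0.2  6. ] w 0.0434 ff 30.0
open 26.68 [0.62   0.0727 0.0894] [0.031 0.055] F [-0.3  0.3 -0.9] w 0.0661 ff 0.0
away 29.89 [0.2613 0.5942 0.2502] [-0.3614  0.5515] F [-0.   0.6 -0.1] w 0.066 ff 0.0
(array([620.5,  71.9]), array([61.3, 43.9]), -4.2, 538, array([0.6194, 0.0719, 0.1345])) [0.0316 0.0542]
(array([553.7,  76.5]), array([60.6, 43.8]), -3.6, 555, array([0.5528, 0.0766, 0.1347])) [-0.0354  0.0544]
(array([549.7, -34.4]), array([60.9, 44.4]), -3.5, 577, array([ 0.5485, -0.0341,  0.1345])) [-0.032  -0.0565]
(array([489.5,  80.9]), array([61.1, 44. ]), -4.0, 583, array([0.4889, 0.0808, 0.1349])) [-0.0997  0.0545]
dot [489.7  74.6] [-0.0991  0.0482]
spool (array([ 482.4, -275.5]), array([66.1, 64.6]), 62.3, 702, array([ 0.4807, -0.2732,  0.0497]))
canopy (array([458. , 280.8]), array([71.7, 68.5]), 19.3, 754, array([0.4561, 0.2791, 0.0358]))
```

View pics/top3.png

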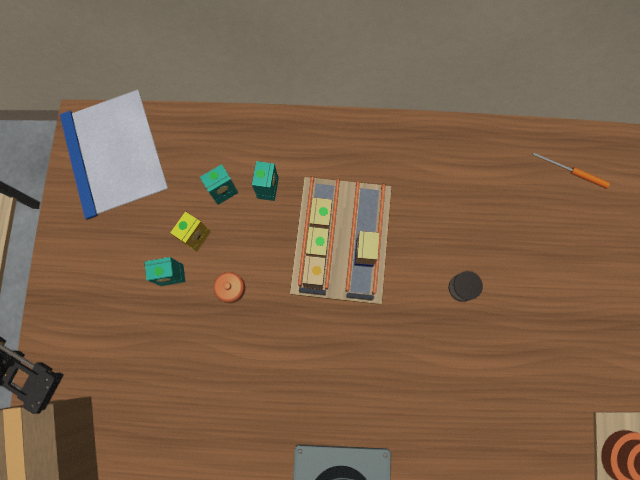

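The picture shows the three cartons in a straight row at (315,270), (318,241) and (321,211), at shelf x of -100, -35 and +32 mm. Blue, the spool and the canopy have not moved.

```bash
python3 -c "
from cell import arm
print(arm.finish_job())"
```

```text
the job is handed in; nothing more can be done
None
```

The job is handed in: the old carton is against the front stop, both new cartons stand in a straight row behind it with gaps of about 4–7 mm, and the blue carton, spool and canopy are where they were; the hand-in returned no verdict.

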